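# Seat a heat sink's ears in a spring-clip bracket

## Task

Fit the finned heat sink into its grey retention bracket: slide the two ears of its base plate down into the two clip-lined slots against the drag of the spring clips, then press it firmly but gently down until it sits flat and fully home on the ledges at both ends, and let go of it. Do not force or knock the bracket, and leave the other things on the bench where they are.

Things in the scene. Friction and masses are not known exactly. Their poses are not given: they have to be found in the camera images.
- sink_mid (a point): centre, half-way up, of the loose aluminium heat sink (thin upright fins parallel to x, on a base plate); lies on the bench, fins up (z). About 0.2 kg, varies. 33 mm high: this point is 16.5 mm above its underside. Body 52 mm along x, 70 mm along y; grip it across the 52 mm (along x). The same after half a turn about z.
- sink: the same heat sink; this origin is at the centre of its underside, axes as at sink_mid. From both y ends of its 5 mm thick base plate an ear sticks out on the centre line, 20 mm wide (x) and 21 mm long (tips at y = +-56 mm), its underside level with the plate's.
- bracket: grey metal bracket, screwed down; origin at the centre of its underside, z up. Base 72 (x) by 160 (y) by 4 mm; 38 mm high slotted posts at both y ends, 75 mm apart (70 mm heat sink goes between, its y along the bracket's y, either way round, centred on the origin). Open on both x sides above the base: fingers may reach down there. Pushing on it with over 30 N may damage it.
- slot_a (a point): mouth of the slot in the post at the bracket's +y end: on the slot's centre line, 47.5 mm from the bracket's origin, 38 mm above the bench. The slot is open at the top and toward the other post; its back wall is 62 mm from the bracket's origin. Steel clips line both x sides, flared to 26 mm apart at 42 mm above the bench, narrowing to 17 mm at 30 mm and the same below that.
- slot_b (a point): mouth of the like slot at the -y end. The ears (20 mm) push the sprung clips aside, up to 3 mm each; the clips drag on the ears all the way down, with 5 to 13 N at the narrowing mouth (30 mm above the bench) and a steady 2 to 8 N below it, so a half inserted heat sink stays stuck where it is left.
- seat: strip on the bracket's base with the ledge at the bottom of each slot; this origin is the bracket's. Ledge tops are equally high at both ends, but differ from bracket to bracket: 8 to 14 mm above the bench, not known beforehand: feel for them. Bottoming is a hard stop, a sharp rise of force over the clips' drag. Press the ears on the ledges with at least 6 N for 0.2 s.
- eraser: small block eraser, blue sleeve and white end, 42x19x13 mm; loose bystander lying on the bench, origin at the centre of its underside; to be left alone
- flux_pot: round screw-top pot, black lid, 46 mm across, 28 mm high; loose bystander lying on the bench, origin at the centre of its underside; to be left alone
- solder_spool: small wire spool, 42 mm across, 26 mm high; loose bystander lying on the bench, origin at the centre of its underside; to be left alone
- driver_blue: screwdriver with blue handle, 137 mm long; loose bystander lying on the bench, origin at the centre of its underside; to be left alone
- pliers: pliers with orange handles, 132 mm long; loose bystander lying on the bench, origin at the centre of its underside; to be left alone
- thermal_pad_pack: flat light-blue pack, 62x45x9 mm; loose bystander lying on the bench, origin at the centre of its underside; to be left alone
Things that resemble listed ones, but are neither listed nor needed, are in the scene too. What is shaped like the sink but black or pink is not meant.

How it is judged:
By the outcome, as a careful person would: the job done as asked, in the order asked, and still so for the second after the job is handed in, with the robot touching nothing.
It also fails if it takes over 61 s, if anything falls off the work surface, if the arm or the gripper's body presses on something with over 40 N, if the wrist force passes 120 N, or if a joint passes its speed limit or range.

## Robot

A 7-joint arm with a two-finger parallel gripper is mounted at the origin on a cart in front of the work surface, level with it; the furniture and walls round the work are solid. World frame = base frame: x ahead of the robot, y to its left, z up, the work surface at z = 0. Lengths are in m, angles in rad, forces in N, time in s.
With the tool pointing down it reaches from about 0.425 to 0.95 m from the base axis. Payload 4.7 kg.
Tool frame: the origin (TCP) lies between the finger pads; the fingertips stand 19 mm ahead of it and the grasp point (between the pads) is the TCP; z points along the fingers, y is the line along which they close (so a half turn about z gives the same grasp; the last joint's range is limited). The gripper opens to 85 mm and grips with 20 to 120 N. Pads are 22 mm wide; open, the fingers measure 114 mm over their backs; the gripper's body (76 mm by 85 mm) begins 54 mm behind the grasp point. The pads swing forward as they close: fully open they stand 13 mm farther back than shut.
Start: joints at [-1.238, 0.469, -0.049, 1.532, 0.024, 1.141, -0.082], TCP at [0.239, 0.631, 0.25] pointing down, gripper open.
Joint ranges: [-2.59, 2.59], [-0.33, 1.99], [-1.39, 1.29], [0.1, 2.45], [-1.04, 4.18], [0.21, 1.99], [-2.66, 2.66]. Speed limits (rad/s): [2.57, 2.57, 3.14, 3.14, 3.14, 3.14, 3.14].

## Interface

Orientations are given as a unit quaternion [x, y, z, w].
In Python, from plant import env, imaging, workorder gives the robot as it stands.
- The arm moves only by the tool servo_tool, never from a script. Its argument "plan" is a list of rows, each a list of 3 entries, a list of its own where there are three numbers: the turn, a rotation vector about the tool's x, y, z in degrees, then the shift along the tool's x, y, z in mm, then the closure, from 0 (fully open) to 1 (shut). In form: [[[rx, ry, rz], [tx, ty, tz], fingers], ...]. A call has 1 to 20 rows; each row is the pose to reach, as a shift and turn from the pose commanded when the call began, along the tool's axes at that moment; what a row does not reach only later rows make up. A row lasts 1/8 s, in which the tool goes at most 62.5 mm and 10.7 degrees, less where a joint would pass 70% of its speed; a pose out of reach is approached as far as the arm can. A call with a gripper value outside its range is refused whole. The fingers move at their own pace and stop on an object; "squeeze" is the grip in N (left out, the last holds). Time passes only in rows, so rows that repeat a pose let the fingers close. It gives the time, the measured TCP pose, the force, the opening and the grip force at its end, in the units of the state.
- env.observe(): the state, without advancing time (a new reading comes with each control period).
- imaging.camera(name): name is "scene" or "top" or "wrist"; returns (picture, depth): 400x640x3 uint8, red, green, blue; 400x640 float32, m along the optical axis (not along the pixel's ray), 0 where there is no reading.
- imaging.camera_model(name): a dict with "intrinsics" (3x3 intrinsics, pixels), "xyz" and "orientation" of the camera in the world; the wrist camera has in their place "hand_eye" (4x4, takes a point from camera to tool coordinates, whose origin is the TCP and whose axes are the flange's). Camera axes: x right, y down, z forward; pixel columns grow to the right and rows downward; lengths in m; the calibration is good to about 2 mm. A picture is of the moment at which its call begins: read the wrist's pose just before it. camera_model takes no time and is no camera call.
- workorder.finish_job(): hands the job in; it is judged then, once.
The state is a dict: "time": time; "qpos": joint angles; "joint_vel": joint speeds; "joint_efforts": joint torques, N m; "tcp_pos": TCP position; "tcp_rot": TCP orientation; "force": force on the tool from outside, world axes, zero at the start; "wrist_torque": the same for the moment, N m; "grip_width": opening from 0.0 (shut) to 1.0 (fully open); "gripper_force": force on a finger pad.
Only numpy, scipy, OpenCV 4.12 (cv2) and the standard library are available. Lean on these libraries where they do the work, as an engineer would, in place of code of your own. Each camera call takes 0.05 s, during which the arm holds its last target. There are 200 camera calls.

## Working session

There is one attempt and no reset: what is moved stays moved. The work goes in short steps, Python scripts to look and compute and a tool call to move; the robot and the scene stay as the last step left them, time stands still between calls to the robot, and variables do not carry over. Pictures are saved under pics/ and viewed, at most 10 in all, crops included, and the job is handed in when it is done.

Besides the shell and the picture viewer there is one more tool, called after ">>>" in YAML: its name, and indented under it one key for each argument. servo_tool: Moves the arm, as the interface text tells. Its arguments: {"type":"object","properties":{"plan":{"type":"array","items":{"type":"array"}},"squeeze":{"type":"number"}},"required":["plan"]}

```bash
mkdir -p pics
cat > h.py <<'E'
import numpy as np,cv2
from plant import env,imaging,workorder
from scipy.spatial.transform import Rotation as R
def cam(n):
    s=env.observe(); p,d=imaging.camera(n); m=imaging.camera_model(n); K=np.array(m["intrinsics"])
    if "hand_eye" in m:
        T=np.eye(4);T[:3,:3]=R.from_quat(s["tcp_rot"]).as_matrix();T[:3,3]=s["tcp_pos"]
        T=T@np.array(m["hand_eye"])
    else:
        T=np.eye(4);o=np.array(m["orientation"],float);T[:3,:3]=o if o.shape==(3,3) else R.from_quat(o).as_matrix();T[:3,3]=m["xyz"]
    return p,d,K,T
def cloud(d,K,T):
    v,u=np.mgrid[:d.shape[0],:d.shape[1]]
    P=np.stack([(u-K[0,2])/K[0,0]*d,(v-K[1,2])/K[1,1]*d,d],-1)
    return P@T[:3,:3].T+T[:3,3]
def save(n,p): cv2.imwrite("pics/"+n,cv2.cvtColor(p,cv2.COLOR_RGB2BGR))
E
python3 - <<'E'
from h import *
for n in ("top","scene"):
    p,d,K,T=cam(n); save(n+".png",p); np.savez(n,p=p,d=d,K=K,T=T); print(n,T,K[0,0],(d>0).mean())
s=env.observe(); print(s)
E
```

```text
top [[-0.01616913 -0.98766246  0.15576077  0.39133359]
 [-0.99977262  0.01380421 -0.01625282 -0.0437155 ]
 [ 0.01390215 -0.15598815 -0.98766109  1.57686091]
 [ 0.          0.          0.          1.        ]] 490.0444842926287 0.995953125
scene [[ 0.75729436 -0.48339093  0.43913376  0.07766273]
 [-0.65283173 -0.54202288  0.52917098 -0.67941749]
 [-0.01777591 -0.68741866 -0.72604381  0.94582949]
 [ 0.          0.          0.          1.        ]] 389.6940745125068 0.99596875
{'time': 0.1, 'qpos': array([-1.23789487,  0.46938747, -0.04861413,  1.53358142,  0.02414373,
        1.14100206, -0.08229638]), 'joint_vel': array([-3.33733926e-04, -3.31182193e-03, -6.37543772e-05, -2.11016248e-03,
        1.12590071e-03,  6.33559168e-04, -5.51149225e-04]), 'joint_efforts': array([ 9.55221221e-04, -5.11515355e+01, -4.67377261e-02, -2.38389999e+01,
        1.08414548e-02,  4.43612138e-03,  3.24355096e-05]), 'tcp_pos': array([0.23873372, 0.63084329, 0.24934547]), 'tcp_rot': array([ 1.79882080e-01,  9.83687773e-01, -8.88141101e-04, -1.14838262e-04]), 'force': array([-0.14133028,  0.1445394 ,  0.00509039]), 'wrist_torque': array([-0.01415298, -0.00716637, -0.04956442]), 'gripper_force': 0.0, 'grip_width': 1.0044674830584408}
```

View pics/top.png

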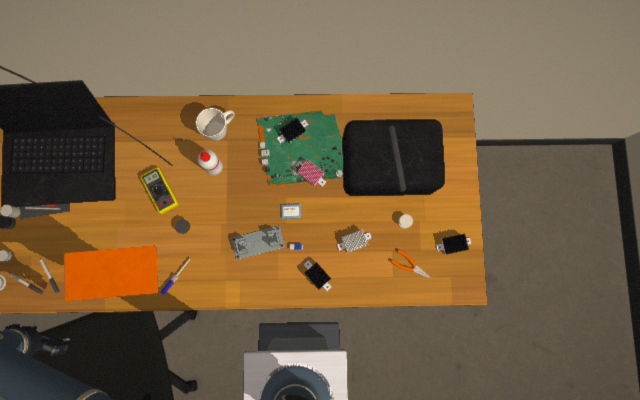

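View pics/scene.png

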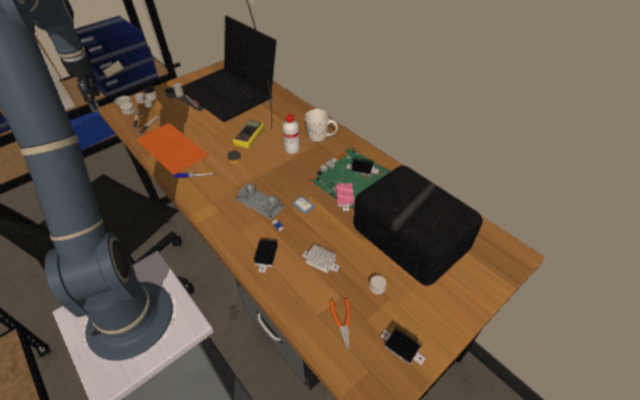

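The top view shows the aluminium sink at about (353,240), the bracket at (258,242), the eraser at (295,246) and a black decoy at (317,275). The scene view agrees: sink (321,258), bracket (261,201). Next is a coarse estimate from depth.

Run:
```python
from h import *
z=np.load("top.npz"); P=cloud(z["d"],z["K"],z["T"])
def box(n,u0,u1,v0,v1,lo,hi):
    q=P[v0:v1,u0:u1].reshape(-1,3); q=q[(q[:,2]>lo)&(q[:,2]<hi)]
    r=cv2.minAreaRect((q[:,:2]*1000).astype(np.float32)); print(n,len(q),r,q[:,2].max())
box("sink",334,374,226,255,.018,.06);box("bracket",226,286,224,262,.0025,.08);box("br posts",226,286,224,262,.025,.08)
box("eraser",287,304,240,252,.005,.05)
s=env.observe();print(R.from_quat(s["tcp_rot"]).as_matrix().round(3)); m=imaging.camera_model("wrist");print(np.array(m["hand_eye"]).round(3),np.array(m["intrinsics"]))
```

```text
sink 232 ((490.3860778808594, -193.7427978515625), (51.36677551269531, 69.7695541381836), 18.681148529052734) 0.04453809062065983
bracket 1382 ((490.58966064453125, 121.97496795654297), (190.55381774902344, 118.10933685302734), 89.0925521850586) 0.04945885829292629
br posts 201 ((491.54833984375, 114.52110290527344), (48.5893440246582, 134.5674285888672), 13.638449668884277) 0.04945885829292629
eraser 104 ((478.56341552734375, -4.699954986572266), (51.07206344604492, 35.16233444213867), 89.28516387939453) 0.023460722370947318
[[-0.935  0.354 -0.001]
 [ 0.354  0.935 -0.002]
 [-0.    -0.002 -1.   ]]
[[-0.    -0.944 -0.329  0.085]
 [ 1.     0.    -0.001  0.   ]
 [ 0.001 -0.329  0.944 -0.124]
 [ 0.     0.     0.     1.   ]] [[351.32387116   0.         321.63156725]
 [  0.         351.32387116 202.16493884]
 [  0.           0.           1.        ]]
```

```bash
cat >> h.py <<'E'
def goal(x,y,z,yaw):
    """tool shift/turn to a tool-down pose whose tool y is at yaw deg (world)"""
    s=env.observe(); M=R.from_quat(s["tcp_rot"]); a=np.deg2rad(yaw)
    G=R.from_matrix(np.array([[-np.sin(a),np.cos(a),0],[np.cos(a),np.sin(a),0],[0,0,-1]]).T.T) if 0 else R.from_matrix(np.column_stack([[-np.sin(a),np.cos(a),0],[np.cos(a),np.sin(a),0],[0,0,-1]]))
    print("turn",np.rad2deg((M.inv()*G).as_rotvec()).round(2),"shift mm",(M.inv().apply(np.array([x,y,z])-s["tcp_pos"])*1000).round(1), "t",s["time"])
E
sed -i 's/G=R.from_matrix(np.array.*if 0 else /G=/' h.py
python3 -c "
from h import *
goal(.49,.1145,.2,13.6)"
```

```text
turn [-9.000e-02  5.000e-02  5.567e+01] shift mm [-417.7 -393.9   50.1] t 0.1
```

>>> servo_tool:
  plan:
    - [[0,0,55.7],[-417.7,-393.9,50],0]
    - [[0,0,55.7],[-417.7,-393.9,50],0]
    - [[0,0,55.7],[-417.7,-393.9,50],0]
    - [[0,0,55.7],[-417.7,-393.9,50],0]
    - [[0,0,55.7],[-417.7,-393.9,50],0]
    - [[0,0,55.7],[-417.7,-393.9,50],0]
    - [[0,0,55.7],[-417.7,-393.9,50],0]
    - [[0,0,55.7],[-417.7,-393.9,50],0]
    - [[0,0,55.7],[-417.7,-393.9,50],0]
    - [[0,0,55.7],[-417.7,-393.9,50],0]
    - [[0,0,55.7],[-417.7,-393.9,50],0]
    - [[0,0,55.7],[-417.7,-393.9,50],0]
    - [[0,0,55.7],[-417.7,-393.9,50],0]
    - [[0,0,55.7],[-417.7,-393.9,50],0]

```text
time: 1.85
tcp_pos: [0.4898, 0.1162, 0.2003]
tcp_rot: [0.618, 0.786, 0.0, -0.0]
force: [0.5, 0.5, -0.2]
grip_width: 0.998
gripper_force: 0.0
```

Run:
```python
from h import *
p,d,K,T=cam("wrist"); save("w1.png",p); np.savez("w1",p=p,d=d,K=K,T=T)
P=cloud(d,K,T); z=P[...,2]; print(np.histogram(z,bins=np.arange(-.02,.08,.004)))
goal(.49,-.194,.18,18.7)
```

```text
(array([     0,      0,      0,      0,  19222, 139341,  19510,   4177,
         2330,   1407,    591,    652,    760,   2566,   1434,    389,
           18,      0,      0,      0,      0,      0,      0,      0]), array([-0.02 , -0.016, -0.012, -0.008, -0.004,  0.   ,  0.004,  0.008,
        0.012,  0.016,  0.02 ,  0.024,  0.028,  0.032,  0.036,  0.04 ,
        0.044,  0.048,  0.052,  0.056,  0.06 ,  0.064,  0.068,  0.072,
        0.076]))
turn [ 0.   -0.02 -5.03] shift mm [-301.2  -73.1   20.2] t 1.9
```

View pics/w1.png

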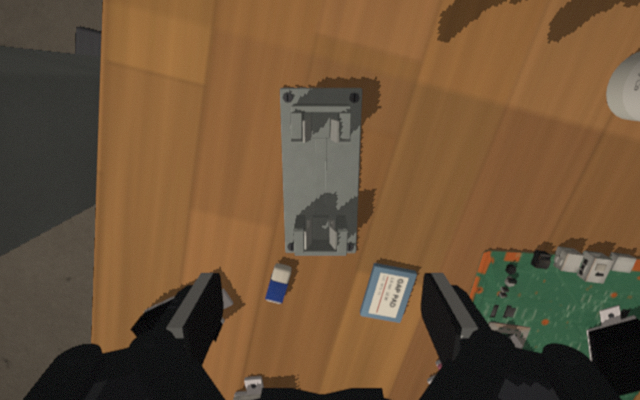

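The wrist view shows the bracket's base corners at about (281,88), (361,88), (357,255) and (287,255). The post tops are around (321,122) and (321,236), and the eraser is clear at (278,283).

```bash
cat >> h.py <<'E'
def cast(uv,K,T,h):
    uv=np.atleast_2d(uv).astype(float)
    r=np.column_stack([(uv[:,0]-K[0,2])/K[0,0],(uv[:,1]-K[1,2])/K[1,1],np.ones(len(uv))])@T[:3,:3].T
    return T[:3,3]+r*((h-T[2,3])/r[:,2])[:,None]
def rect(m,K,T,h):
    v,u=np.nonzero(m); q=cast(np.c_[u,v],K,T,h)[:,:2]*1000
    r=cv2.minAreaRect(q.astype(np.float32)); return len(u),np.round(r[0],1),np.round(r[1],1),round(r[2],2)
E
python3 - <<'E'
from h import *
z=np.load("w1.npz");p,d,K,T=[z[k] for k in "pdKT"];P=cloud(d,K,T)
hsv=cv2.cvtColor(p,cv2.COLOR_RGB2HSV); print(hsv[170,300],hsv[170,345],hsv[170,240],hsv[100,370],hsv[210,370])
box=np.zeros(d.shape,bool);box[80:262,272:385]=1
g=box&(hsv[...,1]<75)&(hsv[...,2]>60)
g=cv2.morphologyEx(g.astype(np.uint8),cv2.MORPH_OPEN,np.ones((3,3)));n,l,st,_=cv2.connectedComponentsWithStats(g);i=1+st[1:,4].argmax();print(st[i])
print("base z4",rect((l==i)&(P[...,2]<.015),K,T,.004))
top=box&(P[...,2]>.032); print("posts z38",rect(top,K,T,.038), np.median(P[top][:,2]))
for a,b in((80,170),(170,262)):
    t=top.copy();t[:a]=0;t[b:]=0
    t=cv2.morphologyEx(t.astype(np.uint8),cv2.MORPH_OPEN,np.ones((3,3)))>0
    print(rect(t,K,T,.038),rect(t,K,T,.042))
v=p[75:265,260:400].copy(); c=np.where(top[75:265,260:400],255,0)
v2=v.copy();v2[c>0]=[255,0,0]; save("b.png",cv2.resize(np.hstack([v,v2]),None,fx=2.8,fy=2.8))
E
```

```text
[ 37  19 120] [ 30  20 115] [ 14 149 139] [ 14 148  79] [ 15 146  77]
[  280    88    82   168 12065]
base z4 (9355, array([489.4, 114.2]), array([ 71.8, 159.8]), 13.49)
posts z38 (2546, array([495.5, 123.7]), array([ 91.2, 149.7]), 17.04) 0.038403932048670125
(1419, array([477.1, 165.2]), array([47.9, 29.2]), 13.69) (1419, array([477. , 165.6]), array([47.2, 28.8]), 13.69)
(1052, array([501. ,  65.5]), array([48.1, 28.7]), 13.69) (1052, array([500.5,  67.4]), array([47.4, 28.3]), 13.69)
```

View pics/b.png

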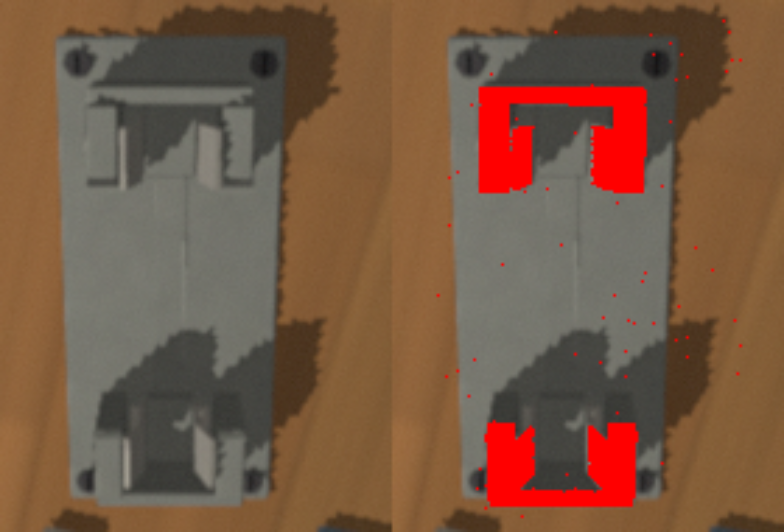

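>>> servo_tool:
  plan:
    - [[0,0,-5],[-301,-73,20],0]
    - [[0,0,-5],[-301,-73,20],0]
    - [[0,0,-5],[-301,-73,20],0]
    - [[0,0,-5],[-301,-73,20],0]
    - [[0,0,-5],[-301,-73,20],0]
    - [[0,0,-5],[-301,-73,20],0]
    - [[0,0,-5],[-301,-73,20],0]
    - [[0,0,-5],[-301,-73,20],0]
    - [[0,0,-5],[-301,-73,20],0]
    - [[0,0,-5],[-301,-73,20],0]

```text
time: 3.15
tcp_pos: [0.49, -0.1938, 0.1804]
tcp_rot: [0.583, 0.812, 0.0, 0.0]
force: [0.4, 0.1, -0.4]
grip_width: 0.999
gripper_force: 0.0
```

The crop confirms two red-marked post tops, each with a slot opening inward, at crop (562,140) and (560,465). The base fit of 71.8 x 159.8 mm matches the given size. The base centre is (489.4,114.2) mm, the post midpoint is (489.0,115.3), and the yaw is 13.5°. Next I measure the sink.

Run:
```python
from h import *
p,d,K,T=cam("wrist"); np.savez("w2",p=p,d=d,K=K,T=T); P=cloud(d,K,T)
near=(np.abs(P[...,0]-.49)<.09)&(np.abs(P[...,1]+.194)<.09)
t=near&(P[...,2]>.026)&(P[...,2]<.05)
t=cv2.morphologyEx(t.astype(np.uint8),cv2.MORPH_CLOSE,np.ones((9,9)));n,l,st,c=cv2.connectedComponentsWithStats(t);i=1+st[1:,4].argmax();print(st[i],n)
m=l==i
for h in(.033,): print("top",rect(m,K,T,h),np.median(P[m][:,2]))
hsv=cv2.cvtColor(p,cv2.COLOR_RGB2HSV)
g=near&(hsv[...,1]<60)&(hsv[...,2]>60)
g=cv2.morphologyEx(g.astype(np.uint8),cv2.MORPH_OPEN,np.ones((3,3)));n,l,st,c=cv2.connectedComponentsWithStats(g);i=1+st[1:,4].argmax();g=l==i;print(st[i])
print("all on z5",rect(g,K,T,.005))
x,y,w,hh=st[i][:4]; v=p[max(y-50,0):y+hh+50,max(x-100,0):x+w+100].copy();print(v.shape,y,x); save("s.png",cv2.resize(v,None,fx=2.2,fy=2.2))
s=env.observe();print(s["tcp_pos"])
```

```text
[ 285  146   67   84 5387] 2
top (5387, array([ 488. , -193.4]), array([51.9, 70.6]), 20.14) 0.029116464918417406
[ 287  115   65  124 6310]
all on z5 (6310, array([ 487.9, -193.6]), array([ 56. , 112.4]), 19.38)
(224, 265, 3) 115 287
[ 0.48998465 -0.1939821   0.18035623]
```

View pics/s.png

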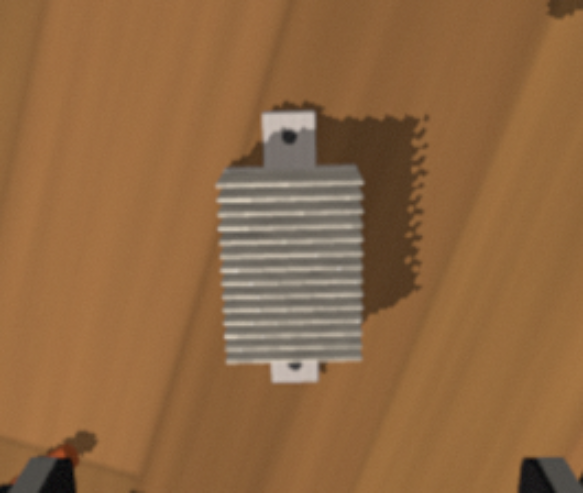

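The crop shows the aluminium sink cleanly, with fins along the short side and ears at crop (289,137) and (294,370). The measured 51.9 x 70.6 mm, and 112.4 mm over the ears, match the given sizes. Next is the grasp, with the TCP about 24 mm up so the fingertips clear the bench.

```bash
python3 -c "
from h import *
goal(.488,-.1935,.024,19.7)"
```

```text
turn [ 0.01 -0.01 -1.06] shift mm [  1.1  -1.8 156.4] t 3.2
```

>>> servo_tool:
  plan:
    - [[0,0,-1],[1,-1.8,50],0]
    - [[0,0,-1],[1,-1.8,90],0]
    - [[0,0,-1],[1,-1.8,120],0]
    - [[0,0,-1],[1,-1.8,140],0]
    - [[0,0,-1],[1,-1.8,150],0]
    - [[0,0,-1],[1,-1.8,156],0]
    - [[0,0,-1],[1,-1.8,156],0]
    - [[0,0,-1],[1,-1.8,156],0]
  squeeze: 60

```text
time: 4.2
tcp_pos: [0.4883, -0.1944, 0.0249]
tcp_rot: [0.577, 0.817, 0.0, 0.001]
force: [-0.7, 0.5, 0.6]
grip_width: 1.001
gripper_force: 0.0
```

>>> servo_tool:
  plan:
    - [[0,0,0],[0,0,0],1]
    - [[0,0,0],[0,0,0],1]
    - [[0,0,0],[0,0,0],1]
    - [[0,0,0],[0,0,0],1]
    - [[0,0,0],[0,0,0],1]
    - [[0,0,0],[0,0,0],1]
    - [[0,0,0],[0,0,0],1]
    - [[0,0,0],[0,0,0],1]
  squeeze: 60

```text
time: 5.2
tcp_pos: [0.4882, -0.1943, 0.025]
tcp_rot: [0.577, 0.817, 0.0, 0.0]
force: [-1.2, 0.1, 6.5]
grip_width: 0.591
gripper_force: 62.6
```

>>> servo_tool:
  plan:
    - [[0,0,0],[0,0,-5],1]
    - [[0,0,0],[0,0,-20],1]
    - [[0,0,0],[0,0,-45],1]
    - [[0,0,0],[0,0,-75],1]
    - [[0,0,0],[0,0,-95],1]
    - [[0,0,0],[0,0,-100],1]
    - [[0,0,0],[0,0,-100],1]
    - [[0,0,0],[0,0,-100],1]

```text
time: 6.2
tcp_pos: [0.4871, -0.194, 0.1235]
tcp_rot: [0.577, 0.817, -0.0, -0.001]
force: [0.5, 0.3, -1.5]
grip_width: 0.589
gripper_force: 62.7
```

Run:
```python
from h import *
p,d,K,T=cam("wrist"); np.savez("w3",p=p,d=d,K=K,T=T); save("w3.png",p)
s=env.observe(); print(s["force"],s["gripper_force"],s["tcp_pos"])
goal(.4892,.1147,.120,13.5)
```

```text
[-0.19638883 -0.13023101 -1.44531564] 62.65842653810978 [ 0.48716023 -0.19397716  0.12339302]
turn [-0.1  -0.06  6.08] shift mm [290.1 105.4   3.5] t 6.25
```

View pics/w3.png

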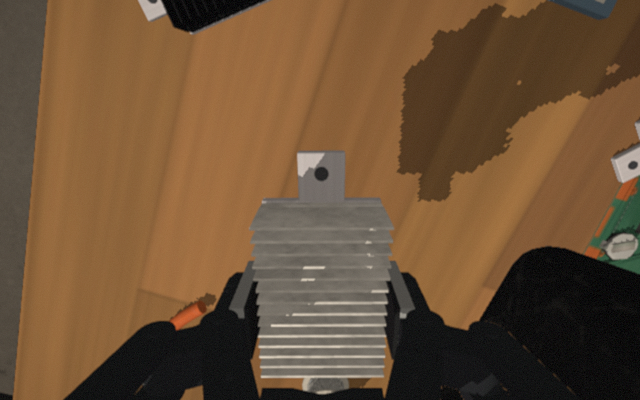

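The sink is held square between the fingers, with the front ear at (321,173) and its tip at row 151. The rear fin edge is at row 378. I'll now check its offset and pitch in the tool frame.

Run:
```python
from h import *
z=np.load("w3.npz");p,d,K=z["p"],z["d"],z["K"]; H=np.array(imaging.camera_model("wrist")["hand_eye"])
P=cloud(d,K,H)*1000
from numpy.linalg import lstsq
def plane(q,n):
    A=np.c_[q[:,:2],np.ones(len(q))];
    for _ in range(4):
        c=lstsq(A,q[:,2],rcond=None)[0]; r=q[:,2]-A@c; k=np.abs(r)<2.5*max(np.median(abs(r)),.3); q,A=q[k],A[k]
    print(n,len(q),"slope deg x,y",np.rad2deg(c[:2]).round(2),"z0",c[2].round(1),"at mean",q.mean(0).round(1))
plane(P[155:195,301:341].reshape(-1,3),"ear")
f=P[205:375,262:382].reshape(-1,3); f=f[np.abs(f[:,2]-(-8))<5]; plane(f,"fins")
# ear: tip and sides
for zt in(18,20,22): print(zt,"tip/sides",cast([[321,151],[298,165],[344,165]],K,H*1,0) is None, end=" ")
def castt(uv,zt):
    T=H.copy();T[:3,3]*=1000; return cast(uv,K,T,zt)[:,:2].round(1).tolist()
print(castt([[321,151],[298,165],[344,165]],20), "rear fin",castt([[260,378],[383,378]],-8),"front fin",castt([[253,222],[392,222]],-8))
e=P[148:200,295:348]; sel=np.abs(e[...,2]-20)<6; print("ear ext",np.percentile(e[sel],[1,99],axis=0).round(1))
```

```text
ear 1385 slope deg x,y [-0.22 -0.07] z0 19.3 at mean [47.  -0.1 19.2]
fins 16640 slope deg x,y [ 0.07 -0.04] z0 -6.7 at mean [ 1.2  0.3 -6.7]
18 tip/sides False 20 tip/sides False 22 tip/sides False [[56.9, 0.0], [51.0, -9.6], [51.0, 9.7]] rear fin [[-34.9, -25.9], [-34.9, 26.4]] front fin [[36.7, -24.2], [36.7, 25.5]]
ear ext [[36.  -9.9 17.6]
 [56.5  9.8 22.2]]
```

>>> servo_tool:
  plan:
    - [[0,0,6.1],[289.3,105.2,0],1]
    - [[0,0,6.1],[289.3,105.2,0],1]
    - [[0,0,6.1],[289.3,105.2,0],1]
    - [[0,0,6.1],[289.3,105.2,0],1]
    - [[0,0,6.1],[289.3,105.2,0],1]
    - [[0,0,6.1],[289.3,105.2,0],1]
    - [[0,0,6.1],[289.3,105.2,0],1]
    - [[0,0,6.1],[289.3,105.2,0],1]
    - [[0,0,6.1],[289.3,105.2,0],1]
    - [[0,0,6.1],[289.3,105.2,0],1]
  squeeze: 80

```text
time: 7.5
tcp_pos: [0.49, 0.1127, 0.1243]
tcp_rot: [0.62, 0.785, 0.0, -0.0]
force: [0.6, 0.2, -2.5]
grip_width: 0.587
gripper_force: 86.0
```

Run:
```python
from h import *
goal(.4894,.114,.075,13.5)
```

```text
turn [ 0.   -0.   -0.12] shift mm [ 1.4 -0.3 49.3] t 7.5
```

>>> servo_tool:
  plan:
    - [[0,0,0],[1.2,-0.2,15],1]
    - [[0,0,0],[1.2,-0.2,30],1]
    - [[0,0,0],[1.2,-0.2,42],1]
    - [[0,0,0],[1.2,-0.2,49],1]
    - [[0,0,0],[1.2,-0.2,49],1]
    - [[0,0,0],[1.2,-0.2,49],1]

```text
time: 8.25
tcp_pos: [0.4898, 0.1147, 0.0755]
tcp_rot: [0.619, 0.785, 0.0, 0.0]
force: [0.9, 1.0, -1.3]
grip_width: 0.584
gripper_force: 86.0
```

Run:
```python
from h import *
p,d,K,T=cam("wrist"); np.savez("w4",p=p,d=d,K=K,T=T); save("w4.png",cv2.resize(p[40:260,220:420],None,fx=2.7,fy=2.7))
s=env.observe(); print(s["force"],s["tcp_pos"])
goal(.4894,.114,.060,13.5)
```

```text
[-0.08018592 -0.91495795 -1.88262919] [0.48991223 0.11476631 0.07567116]
turn [ 0.06 -0.01 -0.03] shift mm [-0.6 -0.7 15.7] t 8.3
```

View pics/w4.png

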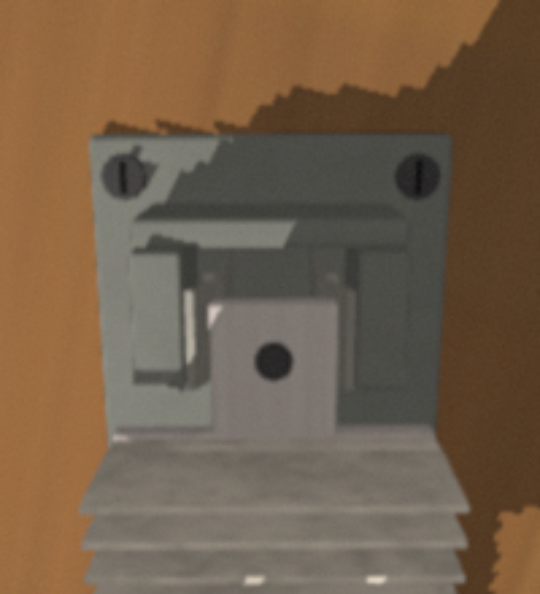

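The ear sits centred between the clip flares, at crop x 210–336 against a slot centre of about 270. That leaves it about 0.7 mm off along tool y. I'll check the x direction from the post's front face at crop row 383.

Run:
```python
from h import *
z=np.load("w4.npz");p,d,K,T=[z[k] for k in "pdKT"]; s=env.observe()
M=R.from_quat(s["tcp_rot"])
def loc(u,v,h): return (M.inv().apply(cast([[220+u/2.7,40+v/2.7]],K,T,h)[0]-s["tcp_pos"])*1000).round(1)
print("post front",loc(155,374,.038),loc(155,383,.038),"post back",loc(200,222,.038),loc(132,235,.038),loc(407,235,.038))
print("ear tip",loc(273,298,.056),"base end",loc(270,136,.004),loc(92,136,.004),loc(450,136,.004))
P=cloud(d,K,T); q=(M.inv().apply((P-s["tcp_pos"]).reshape(-1,3))*1000).reshape(P.shape)
m=(np.abs(P[...,2]-.038)<.002)&(np.abs(q[...,1])<30)&(q[...,0]>30)&(q[...,0]<80); w=q[m]; print(np.percentile(w,[1,5,95,99],axis=0).round(1))
```

```text
post front [ 40.2 -20.8  37.7] [ 38.6 -20.9  37.7] post back [ 66.5 -12.2  37.7] [ 64.4 -23.7  37.7] [64.4 22.5 37.7]
ear tip [57.2  0.  19.7] base end [79.3 -0.6 71.7] [ 79.3 -35.7  71.6] [79.3 34.8 71.7]
[[ 39.3 -24.5  35.7]
 [ 40.7 -23.6  35.9]
 [ 61.1  22.2  38.4]
 [ 61.9  23.   39.5]]
```

>>> servo_tool:
  plan:
    - [[0,0,0],[-0.6,-0.6,5],1]
    - [[0,0,0],[-0.6,-0.6,10],1]
    - [[0,0,0],[-0.6,-0.6,14],1]
    - [[0,0,0],[-0.6,-0.6,15],1]
    - [[0,0,0],[-0.6,-0.6,15],1]

```text
time: 8.93
tcp_pos: [0.4891, 0.114, 0.0602]
tcp_rot: [0.619, 0.785, 0.0, -0.0]
force: [0.2, 0.8, -1.6]
grip_width: 0.585
gripper_force: 86.1
```

>>> servo_tool:
  plan:
    - [[0,0,0],[0,0,1],1]
    - [[0,0,0],[0,0,2],1]
    - [[0,0,0],[0,0,3],1]
    - [[0,0,0],[0,0,3],1]

```text
time: 9.43
tcp_pos: [0.4894, 0.114, 0.0576]
tcp_rot: [0.619, 0.785, 0.0, 0.0]
force: [-1.9, 0.3, 4.9]
grip_width: 0.59
gripper_force: 86.6
```

>>> servo_tool:
  plan:
    - [[0,0,0],[0,0,1],1]
    - [[0,0,0],[0,0,2],1]
    - [[0,0,0],[0,0,3],1]
    - [[0,0,0],[0,0,3],1]

```text
time: 9.93
tcp_pos: [0.4896, 0.1141, 0.0549]
tcp_rot: [0.619, 0.785, 0.001, 0.0]
force: [-1.2, 0.5, 7.3]
grip_width: 0.587
gripper_force: 87.1
```

>>> servo_tool:
  plan:
    - [[0,0,0],[0,0,1],1]
    - [[0,0,0],[0,0,2],1]
    - [[0,0,0],[0,0,3],1]
    - [[0,0,0],[0,0,3],1]

```text
time: 10.42
tcp_pos: [0.4891, 0.114, 0.0511]
tcp_rot: [0.619, 0.785, 0.0, 0.0]
force: [-0.4, 0.6, 1.4]
grip_width: 0.583
gripper_force: 86.6
```

>>> servo_tool:
  plan:
    - [[0,0,0],[0,0,1],1]
    - [[0,0,0],[0,0,2],1]
    - [[0,0,0],[0,0,3],1]
    - [[0,0,0],[0,0,4],1]
    - [[0,0,0],[0,0,5],1]
    - [[0,0,0],[0,0,6],1]
    - [[0,0,0],[0,0,7],1]
    - [[0,0,0],[0,0,8],1]
    - [[0,0,0],[0,0,9],1]

```text
time: 11.55
tcp_pos: [0.4891, 0.114, 0.0422]
tcp_rot: [0.619, 0.785, 0.0, 0.0]
force: [0.4, -0.0, 3.6]
grip_width: 0.588
gripper_force: 86.6
```

>>> servo_tool:
  plan:
    - [[0,0,0],[0,0,0.7],1]
    - [[0,0,0],[0,0,1.4],1]
    - [[0,0,0],[0,0,2],1]

```text
time: 11.92
tcp_pos: [0.4891, 0.114, 0.0403]
tcp_rot: [0.619, 0.785, 0.0, 0.0]
force: [1.0, -0.3, 4.0]
grip_width: 0.591
gripper_force: 86.6
```

Bottom is at about 16 mm. From here I feel down in small steps.

>>> servo_tool:
  plan:
    - [[0,0,0],[0,0,0.5],1]
    - [[0,0,0],[0,0,1],1]
    - [[0,0,0],[0,0,1.5],1]

```text
time: 12.3
tcp_pos: [0.4891, 0.114, 0.0388]
tcp_rot: [0.619, 0.785, 0.0, -0.0]
force: [1.2, 0.1, 3.1]
grip_width: 0.591
gripper_force: 86.6
```

>>> servo_tool:
  plan:
    - [[0,0,0],[0,0,0.5],1]
    - [[0,0,0],[0,0,1],1]

```text
time: 12.55
tcp_pos: [0.4891, 0.114, 0.0378]
tcp_rot: [0.619, 0.785, 0.0, -0.0]
force: [0.3, 0.3, 2.3]
grip_width: 0.589
gripper_force: 86.6
```

>>> servo_tool:
  plan:
    - [[0,0,0],[0,0,0.5],1]
    - [[0,0,0],[0,0,1],1]

```text
time: 12.8
tcp_pos: [0.4891, 0.114, 0.0368]
tcp_rot: [0.619, 0.785, 0.0, -0.0]
force: [-0.6, -0.6, 2.5]
grip_width: 0.592
gripper_force: 86.6
```

>>> servo_tool:
  plan:
    - [[0,0,0],[0,0,0.5],1]
    - [[0,0,0],[0,0,1],1]

```text
time: 13.05
tcp_pos: [0.4891, 0.114, 0.0366]
tcp_rot: [0.619, 0.785, 0.0, -0.0]
force: [-3.6, -0.0, 17.1]
grip_width: 0.588
gripper_force: 87.7
```

>>> servo_tool:
  plan:
    - [[0,0,0],[0,0,0.5],1]
    - [[0,0,0],[0,0,0.8],1]

```text
time: 13.3
tcp_pos: [0.4891, 0.114, 0.0366]
tcp_rot: [0.619, 0.785, 0.0, -0.001]
force: [-4.9, -0.7, 23.5]
grip_width: 0.591
gripper_force: 88.4
```

>>> servo_tool:
  plan:
    - [[0,0,0],[0,0,0.4],1]
    - [[0,0,0],[0,0,0.6],1]

```text
time: 13.55
tcp_pos: [0.4891, 0.114, 0.0366]
tcp_rot: [0.619, 0.785, 0.001, -0.001]
force: [-6.2, -1.0, 28.7]
grip_width: 0.59
gripper_force: 88.9
```

Hard stop at TCP z 36.6 mm, so the underside is about 12 mm up and within the 8–14 mm range. I back off the force, hold, then check.

>>> servo_tool:
  plan:
    - [[0,0,0],[0,0,-1],1]
    - [[0,0,0],[0,0,-1],1]
    - [[0,0,0],[0,0,-1],1]

```text
time: 13.92
tcp_pos: [0.4891, 0.114, 0.0366]
tcp_rot: [0.619, 0.785, 0.0, -0.0]
force: [-3.2, -0.9, 16.8]
grip_width: 0.59
gripper_force: 87.7
```

Run:
```python
from h import *
s=env.observe(); M=R.from_quat(s["tcp_rot"]); print(s["force"],M.inv().apply(s["wrist_torque"]).round(2),s["tcp_pos"],M.as_matrix()[:,2].round(4))
p,d,K,T=cam("wrist"); H=np.array(imaging.camera_model("wrist")["hand_eye"]); P=cloud(d,K,H)*1000
def z(a,b,c,e): q=P[a:b,c:e]; return np.median(q.reshape(-1,3),axis=0).round(1)
print("ear",z(160,190,304,338),"fins front",[z(r,r+10,290,350)[[0,2]].tolist() for r in(220,270,320,360)])
```

```text
[-3.23136716 -0.88607426 16.79165895] [ 0.78  0.01 -0.01] [0.48912815 0.11399458 0.03664469] [-2.0e-04  1.1e-03 -1.0e+00]
ear [47.2  0.1 19.3] fins front [[34.8, -5.8], [14.1, -5.9], [-7.1, -7.2], [-27.7, -7.1]]
```

>>> servo_tool:
  plan:
    - [[0,0,0],[0,0,-0.7],1]
    - [[0,0,0],[0,0,-0.7],0.8]
    - [[0,0,0],[0,0,-0.7],0.2]
    - [[0,0,0],[0,0,-0.7],0]
    - [[0,0,0],[0,0,-0.7],0]
    - [[0,0,0],[0,0,-0.7],0]
    - [[0,0,0],[0,0,-0.7],0]
    - [[0,0,0],[0,0,-0.7],0]

```text
time: 14.98
tcp_pos: [0.489, 0.114, 0.0361]
tcp_rot: [0.619, 0.785, 0.0, -0.0]
force: [0.3, -0.1, -0.0]
grip_width: 0.997
gripper_force: 0.0
```

>>> servo_tool:
  plan:
    - [[0,0,0],[0,0,-10],0]
    - [[0,0,0],[0,0,-30],0]
    - [[0,0,0],[0,0,-60],0]
    - [[0,0,0],[0,0,-100],0]
    - [[0,0,0],[0,0,-140],0]
    - [[0,0,0],[0,0,-164],0]
    - [[0,0,0],[0,0,-164],0]
    - [[0,0,0],[0,0,-164],0]

```text
time: 15.98
tcp_pos: [0.4884, 0.1139, 0.1996]
tcp_rot: [0.619, 0.785, -0.0, -0.0]
force: [-0.6, -0.1, 1.1]
grip_width: 1.0
gripper_force: 0.0
```

Run:
```python
from h import *
p,d,K,T=cam("wrist"); P=cloud(d,K,T); c=np.array([.4892,.1148]);a=np.deg2rad(13.5)
q=(P[...,:2]-c)@np.array([[np.cos(a),-np.sin(a)],[np.sin(a),np.cos(a)]])*1000; z=P[...,2]*1000
for n,y0,y1,x in(("ear+",40,54,7),("ear-",-54,-46,7),("fins +",22,32,20),("fins 0",-5,5,20),("fins -",-32,-22,20),("fins L",-30,30,0)):
    m=(q[...,1]>y0)&(q[...,1]<y1)&(abs(q[...,0])<x); print(n,m.sum(),np.percentile(z[m],[25,50,75,95]).round(1))
for sx in(-1,1):
    m=(abs(q[...,1])<30)&(q[...,0]*sx>5)&(q[...,0]*sx<22); print("x",sx,np.percentile(z[m],[50,75,95]).round(1))
m=(abs(q[...,1])<75)&(abs(q[...,0])<33)&(z>8);print(np.median(z[(abs(q[...,0])>45)&(abs(q[...,0])<60)&(abs(q[...,1])<60)]))
save("f.png",cv2.resize(p[70:270,240:400],None,fx=2.9,fy=2.9)); print(env.observe()["force"],env.observe()["tcp_pos"])
```

```text
ear+ 267 [17.2 17.7 18.3 19.1]
ear- 93 [17.5 17.9 18.5 19.3]
fins + 631 [32.1 37.7 44.5 46.1]
fins 0 567 [36.3 41.2 44.8 46.1]
fins - 510 [38.5 41.6 44.6 46.1]Traceback (most recent call last):
  File "<stdin>", line 5, in <module>
    return _quantile_unchecked(
        a, q, axis, out, overwrite_input, method, keepdims, weights)
    return _ureduce(a,
                    func=_quantile_ureduce_func,
    ...<5 lines>...
                    overwrite_input=overwrite_input,
                    method=method)
    r = func(a, **kwargs)
    result = _quantile(arr,
                       quantiles=q,
    ...<2 lines>...
                       out=out,
                       weights=wgt)
    slices_having_nans = np.isnan(arr[-1, ...])
                                  ~~~^^^^^^^^^
IndexError: index -1 is out of bounds for axis 0 with size 0
```

Both ears measure 17.7 and 17.9 mm high and the fin tops are level at 46 mm, so the sink is flat. The underside is about 12–13 mm up, at the felt stop. The arm is clear, so I'm handing in.

```bash
python3 -c "
from h import *
print(workorder.finish_job())"
```

```text
the job is handed in; nothing more can be done
None
```

The heat sink is in the bracket, pressed down to the hard stop at both ends, measured level, released with the arm clear, and the job is handed in at about 16 s; the highest push I read was 28.7 N, close to the bracket's 30 N limit.

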